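Wind the sample slide out of the hood and unload its vials

TASK

The vials under the hood have finished curing. Take the one crank whose square hole fits the upright square shaft, fit it right down onto the shaft and wind it clockwise (seen from above) until the slide is fully out; then lift the sprung hold-down bar until it stays up by itself, and stand all the vials upright in the white tray of instruments on the left. Also pull the crank off again and lay it flat on the worktop, as it lay at first and well clear of the shaft, with the slide left out and the bar left up; do not tip a vial over or disturb the cork and the round tin behind the work.

Things in the scene. Friction and masses are not known exactly. Their poses are not given: they have to be found in the camera images.
- slide_base: hand-wound sample slide, fixed to the worktop: aluminium bed with a white open-fronted hood (182 mm wide, 120 mm high) at its far end and a grey gearbox with the upright square shaft at its right. Origin on the worktop below the middle vial pocket when the slide is fully out; +x into the hood (its front at x = 90 mm), +y left; shaft axis at x = 0, y = -145 mm
- shaft_foot (a point): foot of the square steel shaft, on its axis, 34 mm above the worktop, on the round collar (34 mm across) on which a fitted crank's hub rests; the gearbox below is 64 mm square, 26 mm high. The shaft is 12 mm square, its sides along this point's x and y axes (they turn with it), z up; it rises 26 mm above this point, then ends in a 6 mm high blunt cone
- shaft (a joint): turn of the shaft, rad, 0 at the start, growing clockwise seen from above to 18.85 (three full turns, end stop), where the slide is fully out; a steady friction of about 0.06 N m resists
- sled_body (a joint): travel of the sled out of the hood towards the robot, m: 0 at the start, 0.11 fully out; driven by the shaft at 36.7 mm a turn, self-locking
- sled_mid (a point): floor of the sled's middle vial pocket, 20 mm above the worktop; axes as slide_base. Three pockets (32 mm square, walls 10 mm high) lie at y = -56, 0 and +56 mm from here; the bar's hinge posts stand behind them at x = +65, y = +-45 mm
- bar_handle (a point): middle of the black round handle (14 mm across, 26 mm long along y, ends free) at the front of the hold-down bar, 84 mm above the worktop when down, 112 mm from the hinge line, which runs along y at sled_mid + 65 mm in x, + 64 mm in z. A 10 mm stem leads back to a cross bar (138 mm wide) on the vials' caps, 47 mm behind the handle, on two arms at y = +-28 mm
- bar_body (a joint): angle of the hold-down bar, rad: about 0 down on the vials, growing as its handle is lifted up and back, 1.75 at its open stop (leaning a little back from upright). A spring holds it down (about 3 N at the handle) until about 1.25 rad; past that the spring drives it to the open stop and holds it there
- crank_small: the smallest of three loose look-alike steel cranks lying in any order at the right. Square hub 26 mm wide, 22 mm high, square hole 9 mm right through; origin on the hole's axis at the underside, z up, sides along x and y. The arm (13 mm wide, 14 to 22 mm above the underside) runs along +x to the upright handle 45 mm from the hole's axis, with a 16 mm round foot below. About 170 g
- crank_mid: the middle one of three loose look-alike steel cranks lying in any order at the right. Square hub 31 mm wide, 22 mm high, square hole 14 mm right through; origin on the hole's axis at the underside, z up, sides along x and y. The arm (13 mm wide, 14 to 22 mm above the underside) runs along +x to the upright handle 45 mm from the hole's axis, with a 16 mm round foot below. About 170 g
- crank_large: the largest of three loose look-alike steel cranks lying in any order at the right. Square hub 37 mm wide, 22 mm high, square hole 20 mm right through; origin on the hole's axis at the underside, z up, sides along x and y. The arm (13 mm wide, 14 to 22 mm above the underside) runs along +x to the upright handle 45 mm from the hole's axis, with a 16 mm round foot below. About 170 g
- crank_handle (a point): middle of the middle crank's handle: an upright black sleeve 18 mm across and 37 mm tall (23 to 60 mm above the crank's underside), which spins freely on its pin, so it can be held while the crank goes round. The other two cranks have the same handle and arm length
- vial_1: glass vial with black screw cap, 25 mm across, 59 mm tall (cap: the top 9 mm), about 30 g; origin at the centre of its underside, z up. At the start it stands in a pocket of the sled under the hood, held down by the bar; it may be absent
- vial_2: glass vial with black screw cap, 25 mm across, 59 mm tall (cap: the top 9 mm), about 30 g; origin at the centre of its underside, z up. At the start it stands in a pocket of the sled under the hood, held down by the bar; it may be absent
- vial_3: glass vial with black screw cap, 25 mm across, 59 mm tall (cap: the top 9 mm), about 30 g; origin at the centre of its underside, z up. At the start it stands in a pocket of the sled under the hood, held down by the bar; it may be absent
- tray_2: white enamel instrument tray on the worktop at the left, fixed; origin at the centre of its underside. Flat floor 175 mm (x) by 300 mm (y), 2 mm above the worktop; sloping walls with the rim 47 mm high, 235 x 360 mm over the rims. Two forceps lie fixed in its left half; the end towards the slide (y below -30 mm) is free
- cork_1: tapered cork, 25 mm across, 24 mm high, on the worktop behind the gearbox; origin at the centre of its underside; not to be disturbed
- pins_tin: flat round tin with green lid, 67 mm across, 24 mm high, behind the cranks; origin at the centre of its underside; not to be disturbed

How it is judged:
On the way, in this order (a step that is already met when the one before it is completed fails the run):
1. the fitting crank is fully down on the square shaft (horizontal distance between crank_mid and shaft_foot below 0.005 m and z of crank_mid in the frame of shaft_foot below 0.006 m and angle between crank_mid's own z axis and vertical below 0.15 rad), for 0.2 s.
2. the slide is wound fully out with that crank on the shaft (all of step 1 and value of joint sled_body above 0.106 m), for 0.2 s.
3. the hold-down bar stands open by itself (value of joint bar_body above 1.5 rad and contact force between the fingers and anything else below 0.1 N), for 0.3 s.
At the end, for the whole second after the job is handed in: Every vial present stands upright (within 0.15 rad) and still on the white tray's floor (axis within 93 mm in x, 155 mm in y of its centre); slide out (over 104 mm), bar open (over 1.5 rad); the middle crank lies flat on the worktop, over 70 mm from the shaft (x of vial_1 in the frame of tray_2 between -0.093 and 0.093 m and y of vial_1 in the frame of tray_2 between -0.155 and 0.155 m and z of each of vial_1, vial_2, vial_3 in the frame of tray_2 below 0.012 m and angle between each of vial_1, vial_2, vial_3, crank_mid's own z axis and vertical below 0.15 rad and linear speed of each of vial_1, vial_2, vial_3, crank_mid below 0.02 m/s and x of vial_2 in the frame of tray_2 between -0.093 and 0.093 m and y of vial_2 in the frame of tray_2 between -0.155 and 0.155 m and x of vial_3 in the frame of tray_2 between -0.093 and 0.093 m and y of vial_3 in the frame of tray_2 between -0.155 and 0.155 m and value of joint sled_body above 0.104 m and value of joint bar_body above 1.5 rad and horizontal distance between crank_mid and shaft_foot above 0.07 m and height (world z) of crank_mid between -0.01 and 0.012 m); the robot touches nothing.
It fails at once if a vial is tipped over (angle between any of vial_1, vial_2, vial_3's own z axis and vertical above 1 rad).
It fails at once if the cork or the round tin is disturbed (moved over 3 cm) (distance of any of cork_1, pins_tin from where it was at the start of the episode above 0.03 m).
Of vial_1, vial_2, vial_3 only 1 to 3 are there at a start; the rules pass over those that are not, and their reading is None.
At some moment in a run one of crank_mid may be knocked a few centimetres aside while the robot is not near it.
It also fails if it takes over 210 s, if anything falls off the work surface, if the arm or the gripper's body presses on something with over 40 N, if the wrist force passes 120 N, or if a joint passes its speed limit or range.

ROBOT

A 6-joint arm with a two-finger parallel gripper is mounted at the origin on a cart in front of the work surface, level with it; the furniture and walls round the work are solid. World frame = base frame: x ahead of the robot, y to its left, z up, the work surface at z = 0. Lengths are in m, angles in rad, forces in N, time in s.
With the tool pointing down it reaches from about 0.325 to 0.775 m from the base axis. Payload 5.5 kg.
Tool frame: the origin (TCP) lies midway between the tips of the shut fingers; the grasp point (between the pads) lies bot.grip_point_offset behind it (bot.grip_point_offset is the distance from the TCP to the grasp point, in m); z points along the fingers, y is the line along which they close (so a half turn about z gives the same grasp; the last joint's range is limited). The gripper opens to 88 mm and grips with 3 to 60 N. Pads are 20 mm wide; open, the fingers measure 115 mm over their backs; the gripper's body (75 mm by 178 mm) begins 61 mm behind the grasp point.
Start: joints at [1.111, 0.091, 1.231, -0, 1.82, -0.057], TCP at [0.235, 0.552, 0.223] pointing down, gripper open.
Joint ranges: [-2.87, 2.87], [-0.86, 2.18], [0.17, 2.46], [-1.51, 4.65], [0.06, 2.69], [-2.65, 2.65]. Speed limits (rad/s): [2.57, 2.57, 3.01, 3.14, 3.14, 3.14].

INTERFACE

Orientations are given as a rotation vector (axis times angle).
In Python, from rig import bot gives the robot as it stands. The module is installed in compiled form; this text tells all that it offers.
- The arm moves only by the tool drive_tool, never from a script. Its argument "series" is a list of rows, each a list of 7 numbers: the shift along the world's x, y, z in units of 25 mm (1.0 is 25 mm), then the turn, a rotation vector about the world's x, y, z in units of 5 degrees (1.0 is 5 degrees), then the gripper's target within -1 to 1 (fully open at 1, half-way at 0, shut at -1). In form: [[tx, ty, tz, wx, wy, wz, hand], ...]. A call has 1 to 20 rows; each row shifts and turns the commanded pose from where the row before left it; what a row does not reach is not made up. A row lasts 1/12 s, in which the tool goes at most 41.7 mm and 7.16 degrees, less where a joint would pass 70% of its speed; a pose out of reach is approached as far as the arm can. A call with a number of a shift or a turn outside -1 to 1 is refused whole. A call with a gripper value outside its range is refused whole. The fingers move at their own pace and stop on an object; "force" is the grip in N (left out, the last holds). Time passes only in rows, so rows that do not move let the fingers close. It gives the time, the measured TCP pose, the force, the opening and the grip force at its end, in the units of the state.
- bot.get_obs(): the state, without advancing time (a new reading comes with each control period).
- bot.get_image(name): name is "side" or "top"; returns (picture, depth): 384x512x3 uint8, blue, green, red; 384x512 float32, m along the optical axis (not along the pixel's ray), 0 where there is no reading.
- bot.calibration(name): a dict with "intrinsics" (3x3 intrinsics, pixels), "extrinsics" (4x4, takes a point from world to camera coordinates). Camera axes: x right, y down, z forward; pixel columns grow to the right and rows downward; lengths in m; the calibration is good to about 2 mm. A picture is of the moment at which its call begins. calibration takes no time and is no camera call.
- bot.sign_off(): hands the job in; it is judged then, once.
The state is a dict: "time_s": time; "q": joint angles; "qvel": joint speeds; "joint_torque": joint torques, N m; "eef_pos": TCP position; "orientation": TCP orientation; "force": force on the tool from outside, world axes, zero at the start; "moment": the same for the moment, N m; "grip_width": opening from 0.0 (shut) to 1.0 (fully open); "finger_force": force on a finger pad.
Only numpy, scipy, OpenCV 4.12 (cv2) and the standard library are available. Lean on these libraries where they do the work, as an engineer would, in place of code of your own. Each camera call takes 0.05 s, during which the arm holds its last target. There are 200 camera calls.

## Working session

There is one attempt and no reset: what is moved stays moved. The work goes in short steps, Python scripts to look and compute and a tool call to move; the robot and the scene stay as the last step left them, time stands still between calls to the robot, and variables do not carry over. Pictures are saved under pics/ and viewed, at most 14 in all, crops included, and the job is handed in when it is done.

Besides the shell and the picture viewer there is one more tool, called after "Emit:" as name(argument=value, ...) on one line, values as JSON. drive_tool: Moves the arm, as the interface text tells. Its arguments: {"type":"object","properties":{"series":{"type":"array"},"force":{"type":"number"}},"required":["series"]}

```bash
mkdir -p pics; cat > h.py <<'E'
import numpy as np,cv2
from rig import bot
def cal(n):
    c=bot.calibration(n);return np.array(c["intrinsics"]),np.array(c["extrinsics"])
def ray(n,u,v,z):
    K,E=cal(n);R,t=E[:3,:3],E[:3,3];c=-R.T@t
    d=R.T@np.linalg.inv(K)@np.array([u,v,1.]);return c+d*(z-c[2])/d[2]
def pt(n,u,v,D):
    K,E=cal(n);p=np.linalg.inv(K)@np.array([u,v,1.])*D;return E[:3,:3].T@(p-E[:3,3])
def proj(n,P):
    K,E=cal(n);p=K@(E[:3,:3]@np.array(P,float)+E[:3,3]);return p[:2]/p[2]
def cloud(n,D):
    K,E=cal(n);v,u=np.mgrid[:384,:512];p=np.stack([u,v,np.ones_like(u)],-1)@np.linalg.inv(K).T*D[...,None]
    return (p-E[:3,3])@E[:3,:3]
def st():
    o=bot.get_obs();print({k:np.round(o[k],4).tolist() for k in ["time_s","q","eef_pos","orientation","force","grip_width","finger_force"]})
def snap(f):
    for n in("top","side"):
        im,D=bot.get_image(n);cv2.imwrite(f"pics/{f}_{n}.png",im);np.save(f"pics/{f}_{n}.npy",D)
E
python3 - <<'E'
from h import *
st();snap("a");print(bot.grip_point_offset)
for n in("top","side"):
    K,E=cal(n);print(K.round(1),(-E[:3,:3].T@E[:3,3]).round(3),E[:3,:3].round(2))
E
```

```text
{'time_s': 0.0, 'q': [1.1113, 0.0918, 1.2319, -0.0, 1.8198, -0.0567], 'eef_pos': [0.2351, 0.5517, 0.2215], 'orientation': [-0.6284, -3.0776, 0.0029], 'force': [-0.2987, -1.0128, -0.1468], 'grip_width': 1.0014, 'finger_force': 0.0}
0.0187
[[459.1   0.  251.3]
 [  0.  459.1 195.9]
 [  0.    0.    1. ]] [0.425 0.035 1.696] [[-0.02 -1.    0.01]
 [-1.    0.02 -0.07]
 [ 0.07 -0.01 -1.  ]]
[[475.9   0.  249.6]
 [  0.  475.9 197. ]
 [  0.    0.    1. ]] [-0.084  0.493  1.362] [[-0.6  -0.8   0.01]
 [-0.69  0.51 -0.51]
 [ 0.41 -0.32 -0.86]]
```

View pics/a_top.png

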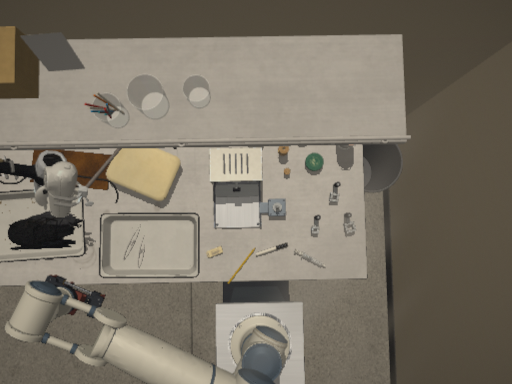

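View pics/a_side.png

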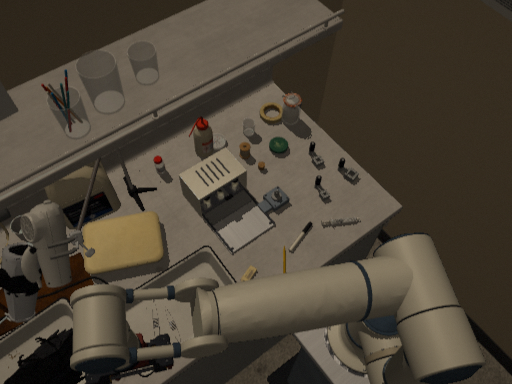

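```bash
python3 - <<'E'
from h import *
im=cv2.imread("pics/a_top.png");s=cv2.imread("pics/a_side.png")
a=cv2.resize(im[140:250,200:365],None,fx=4.8,fy=4.8,interpolation=cv2.INTER_CUBIC)
b=cv2.resize(s[130:260,175:375],None,fx=4,fy=4,interpolation=cv2.INTER_CUBIC)
cv2.imwrite("pics/a1.png",a);cv2.imwrite("pics/a2.png",b)
D=np.load("pics/a_top.npy");C=cloud("top",D)
m=(C[...,2]>.012)&(C[...,2]<.1)&(C[...,0]>.3)&(C[...,0]<.75)&(C[...,1]<.0)
n,l,s_,c=cv2.connectedComponentsWithStats(m.astype(np.uint8))
for i in range(1,n):
    if s_[i,4]>8:
        p=C[l==i];print(s_[i],c[i].round(1),p.mean(0).round(3),p.min(0).round(3),p.max(0).round(3))
print((D[200:230:10,440:480:10]).round(3), C[240,300].round(4),C[235,215].round(4))
E
```

```text
[ 454  131   19  128 1422] [463.2 195.5] [ 0.523 -0.741  0.057] [ 0.3   -0.747  0.012] [ 0.75  -0.735  0.1  ]
[338 145  16   5  55] [345.1 146.5] [ 0.708 -0.323  0.052] [ 0.704 -0.349  0.015] [ 0.72  -0.304  0.087]
[279 146  10   9  72] [283.3 149.2] [ 0.704 -0.1    0.046] [ 0.69  -0.117  0.014] [ 0.717 -0.084  0.057]
[305 152  19  19 262] [314.1 161. ] [ 0.662 -0.214  0.022] [ 0.628 -0.248  0.012] [ 0.696 -0.18   0.035]
[284 168   7   6  34] [286.7 170.5] [ 0.629 -0.112  0.023] [ 0.619 -0.124  0.015] [ 0.639 -0.102  0.031]
[257 180   5  21  48] [258.6 189.6] [ 0.561 -0.008  0.018] [ 0.522 -0.017  0.012] [ 0.594 -0.001  0.061]
[330 181  11  21 112] [334.9 191.7] [ 0.547 -0.286  0.029] [ 0.513 -0.3    0.012] [ 0.583 -0.267  0.063]
[258 198  28  18 395] [273.9 206.5] [ 0.497 -0.062  0.026] [ 0.466 -0.103  0.012] [ 0.529 -0.004  0.069]
[344 212  13  21 129] [349.  222.6] [ 0.433 -0.333  0.028] [ 0.399 -0.361  0.012] [ 0.471 -0.316  0.068]
[258 214   4  10  13] [259.9 218.5] [ 0.455 -0.01   0.015] [ 0.438 -0.014  0.013] [ 0.471 -0.003  0.02 ]
[311 215  10  18  92] [315.7 224.1] [ 0.43  -0.212  0.03 ] [ 0.401 -0.223  0.012] [ 0.463 -0.196  0.068]
[274 242  13   8  29] [280.  245.5] [ 0.355 -0.081  0.015] [ 0.343 -0.104  0.012] [ 0.367 -0.059  0.024]
[264 249   6   4  10] [266.4 250.1] [ 0.339 -0.031  0.015] [ 0.333 -0.041  0.012] [ 0.343 -0.023  0.021]
[294 248   4   5   9] [295.8 250.4] [ 0.336 -0.138  0.017] [ 0.33  -0.143  0.012] [ 0.345 -0.132  0.024]
[299 252  19   9  64] [308.2 256.4] [ 0.313 -0.183  0.017] [ 0.3   -0.214  0.012] [ 0.33  -0.15   0.029]
[[1.849 1.759 1.674 1.597]
 [1.849 1.754 1.673 1.604]
 [1.844 1.761 1.68  1.595]] [ 0.3733 -0.1557  0.0072] [ 0.3975  0.1565 -0.009 ]
```

View pics/a1.png

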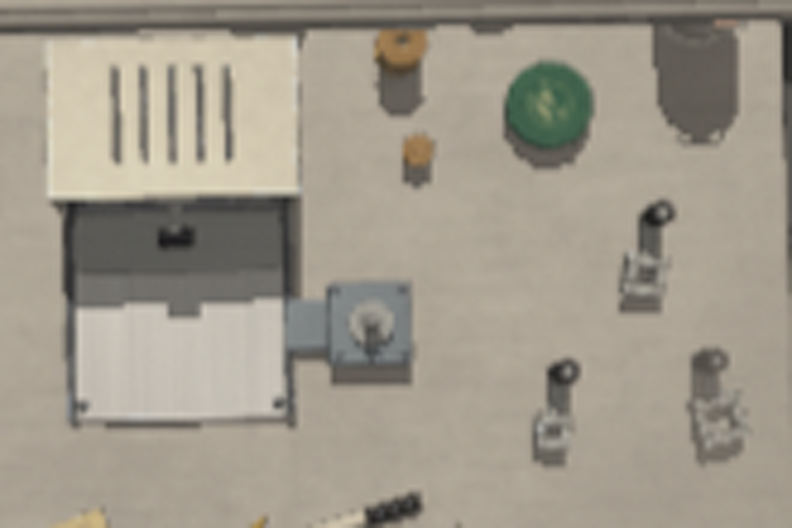

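View pics/a2.png

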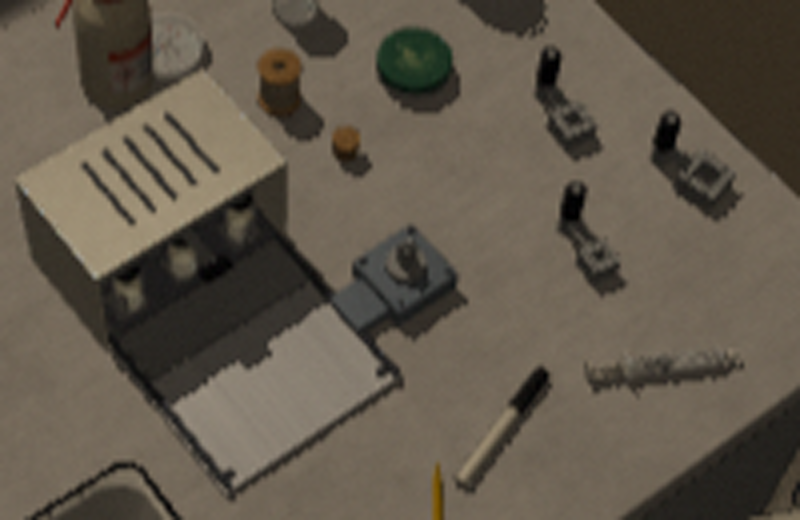

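```bash
python3 - <<'E'
from h import *
T=lambda u,v,z:ray("top",200+(u+.5)/4.8-.5,140+(v+.5)/4.8-.5,z)[:2].round(4)
S=lambda u,v,z:ray("side",175+(u+.5)/4-.5,130+(v+.5)/4-.5,z)[:2].round(4)
print("gear top",[T(*p,.026) for p in[(330,285),(411,283),(413,362),(330,363)]])
print("gear side",[S(*p,.026) for p in[(410,228),(457,277),(402,322),(354,262)]])
print("hood",[T(*p,.12) for p in[(47,197),(299,197),(48,38),(297,38)]])
print("hood side",[S(*p,.12) for p in[(97,279),(286,163),(18,184),(206,72)]])
print("collar top",T(372,325,.034),"side",S(407,262,.034))
print("hub top",T(645,275,.022),"side",S(571,119,.022),"handle",T(660,212,.06),S(551,52,.06))
# hue/brightness based: edges of gearbox by blue-ish mask
for n in("top","side"):
    im=cv2.imread(f"pics/a_{n}.png").astype(int)
    m=((im[...,0]-im[...,2])>8).astype(np.uint8)
    k,l,s,c=cv2.connectedComponentsWithStats(m)
    for i in range(1,k):
        if s[i,4]>150 :print(n,s[i],c[i].round(1),ray(n,*c[i],.026).round(4))
# tray
D=np.load("pics/a_top.npy");C=cloud("top",D)
m=(C[...,2]>.03)&(C[...,2]<.06)&(C[...,0]>.25)&(C[...,0]<.55)&(C[...,1]>.1)&(C[...,1]<.6)
p=C[m];print("tray",np.percentile(p,[1,99],axis=0).round(3))
for q in[(100,212),(199,213),(198,277),(102,276)]:print(ray("top",*q,.047)[:2].round(3))
E
```

```text
gear top [array([ 0.525 , -0.0422]), array([ 0.5253, -0.1038]), array([ 0.4653, -0.1038]), array([ 0.4658, -0.0409])]
gear side [array([ 0.526 , -0.0955]), array([ 0.4662, -0.097 ]), array([ 0.4598, -0.0346]), array([ 0.5275, -0.038 ])]
hood [array([0.5866, 0.1639]), array([ 0.5831, -0.017 ]), array([0.7018, 0.1616]), array([ 0.6984, -0.018 ])]
hood side [array([0.5882, 0.1652]), array([ 0.5884, -0.0131]), array([0.6965, 0.1669]), array([ 0.6983, -0.014 ])]
collar top [ 0.4937 -0.0729] side [ 0.4982 -0.0696]
hub top [ 0.5282 -0.2827] side [ 0.5323 -0.2784] handle [ 0.5728 -0.2882] [ 0.5782 -0.289 ]
top [ 30 282  31  13 234] [ 45.3 287.5] [0.2227 0.7644 0.026 ]
top [242 346  40  38 774] [262.5 365.3] [-0.0674 -0.0083  0.026 ]
side [364 316  33  19 373] [382.3 324.7] [-0.0117 -0.0478  0.026 ]
tray [[0.253 0.209 0.031]
 [0.547 0.565 0.057]]
[0.489 0.563]
[0.478 0.209]
[0.251 0.215]
[0.261 0.555]
```

Emit:
drive_tool(series=[[0.295,-0.732,0.03,0,0,0.065,1],[0.295,-0.732,0.03,0,0,0.065,1],[0.295,-0.732,0.03,0,0,0.065,1],[0.295,-0.732,0.03,0,0,0.065,1],[0.295,-0.732,0.03,0,0,0.065,1],[0.295,-0.732,0.03,0,0,0.065,1],[0.295,-0.732,0.03,0,0,0.065,1],[0.295,-0.732,0.03,0,0,0.065,1],[0.295,-0.732,0.03,0,0,0.065,1],[0.295,-0.732,0.03,0,0,0.065,1],[0.295,-0.732,0.03,0,0,0.065,1],[0.295,-0.732,0.03,0,0,0.065,1],[0.295,-0.732,0.03,0,0,0.065,1],[0.295,-0.732,0.03,0,0,0.065,1],[0.295,-0.732,0.03,0,0,0.065,1],[0.295,-0.732,0.03,0,0,0.065,1],[0.295,-0.732,0.03,0,0,0.065,1],[0.295,-0.732,0.03,0,0,0.065,1],[0.295,-0.732,0.03,0,0,0.065,1],[0.295,-0.732,0.03,0,0,0.065,1]])

```text
time_s: 1.77
eef_pos: [0.3828, 0.185, 0.2373]
orientation: [-0.452, -3.108, 0.0]
force: [0.6, 0.7, 0.0]
grip_width: 1.0
finger_force: 0.0
```

Emit:
drive_tool(series=[[0.295,-0.732,0.03,0,0,0.065,1],[0.295,-0.732,0.03,0,0,0.065,1],[0.295,-0.732,0.03,0,0,0.065,1],[0.295,-0.732,0.03,0,0,0.065,1],[0.295,-0.732,0.03,0,0,0.065,1],[0.295,-0.732,0.03,0,0,0.065,1],[0.295,-0.732,0.03,0,0,0.065,1],[0.295,-0.732,0.03,0,0,0.065,1],[0.295,-0.732,0.03,0,0,0.065,1],[0.295,-0.732,0.03,0,0,0.065,1],[0.295,-0.732,0.03,0,0,0.065,1],[0.295,-0.732,0.03,0,0,0.065,1],[0.295,-0.732,0.03,0,0,0.065,1],[0.295,-0.732,0.03,0,0,0.065,1],[0.295,-0.732,0.03,0,0,0.065,1],[0.295,-0.732,0.03,0,0,0.065,1],[0.295,-0.732,0.03,0,0,0.065,1],[0.295,-0.732,0.03,0,0,0.065,1],[0.295,-0.732,0.03,0,0,0.065,1],[0.295,-0.732,0.03,0,0,0.065,1],[0,0,0,0,0,0,1]])

```text
invalid input
```

Emit:
drive_tool(series=[[0.295,-0.732,0.03,0,0,0.065,1],[0.295,-0.732,0.03,0,0,0.065,1],[0.295,-0.732,0.03,0,0,0.065,1],[0.295,-0.732,0.03,0,0,0.065,1],[0.295,-0.732,0.03,0,0,0.065,1],[0.295,-0.732,0.03,0,0,0.065,1],[0.295,-0.732,0.03,0,0,0.065,1],[0.295,-0.732,0.03,0,0,0.065,1],[0.295,-0.732,0.03,0,0,0.065,1],[0.295,-0.732,0.03,0,0,0.065,1],[0.295,-0.732,0.03,0,0,0.065,1],[0.295,-0.732,0.03,0,0,0.065,1],[0.295,-0.732,0.03,0,0,0.065,1],[0.295,-0.732,0.03,0,0,0.065,1],[0.295,-0.732,0.03,0,0,0.065,1],[0.295,-0.732,0.03,0,0,0.065,1],[0.295,-0.732,0.03,0,0,0.065,1],[0.295,-0.732,0.03,0,0,0.065,1],[0.295,-0.732,0.03,0,0,0.065,1],[0,0,0,0,0,0,1]])

```text
time_s: 3.43
eef_pos: [0.5231, -0.1643, 0.2505]
orientation: [-0.289, -3.126, 0.001]
force: [0.2, -0.3, -0.3]
grip_width: 1.002
finger_force: 0.0
```

```bash
python3 - <<'E'
from h import *
st();snap("b")
a=cv2.imread("pics/a_top.png");b=cv2.imread("pics/b_top.png");s=cv2.imread("pics/b_side.png")
x=cv2.resize(b[150:250,210:370],None,fx=5,fy=5,interpolation=cv2.INTER_CUBIC)[:,:800]
cv2.imwrite("pics/b1.png",x)
cv2.imwrite("pics/b2.png",cv2.resize(s[130:260,215:375],None,fx=4.5,fy=4.5,interpolation=cv2.INTER_CUBIC))
E
```

```text
{'time_s': 3.4333, 'q': [-0.3657, -0.0391, 1.3138, -0.0011, 1.8686, -1.7528], 'eef_pos': [0.5231, -0.1643, 0.2505], 'orientation': [-0.2885, -3.1264, 0.0009], 'force': [0.1664, -0.3147, -0.2517], 'grip_width': 1.0015, 'finger_force': 0.0}
```

View pics/b2.png

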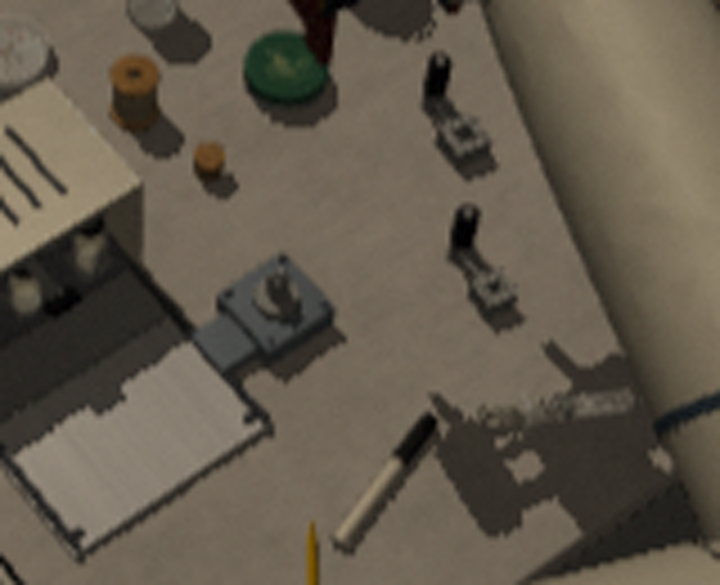

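Emit:
drive_tool(series=[[0.047,-0.78,0,0,0,0,1],[0.047,-0.78,0,0,0,0,1],[0.047,-0.78,0,0,0,0,1],[0.047,-0.78,-0.3,0,0,0,1],[0.047,-0.78,-0.6,0,0,0,1],[0.047,-0.78,-0.6,0,0,0,1],[0,0,-0.6,0,0,0,1],[0,0,-0.6,0,0,0,1],[0,0,-0.6,0,0,0,1],[0,0,-0.6,0,0,0,1],[0,0,-0.6,0,0,0,1],[0,0,-0.6,0,0,0,1],[0,0,-0.6,0,0,0,1],[0,0,0,0,0,0,1],[0,0,0,0,0,0,1]])

```text
time_s: 4.78
eef_pos: [0.5294, -0.2774, 0.1087]
orientation: [-0.283, -3.127, -0.002]
force: [-0.3, -0.2, -0.6]
grip_width: 0.998
finger_force: 0.0
```

```bash
python3 - <<'E'
from h import *
st();snap("c")
t=cv2.imread("pics/c_top.png");s=cv2.imread("pics/c_side.png")
x=cv2.resize(t[165:245,290:370],None,fx=5,fy=5,interpolation=cv2.INTER_CUBIC)
y=cv2.resize(s[130:210,270:350],None,fx=5,fy=5,interpolation=cv2.INTER_CUBIC)
cv2.imwrite("pics/c1.png",np.hstack([x,y]))
E
```

```text
{'time_s': 4.7833, 'q': [-0.5397, 0.094, 1.4289, 0.0002, 1.6207, -1.9298], 'eef_pos': [0.5294, -0.2774, 0.1087], 'orientation': [-0.2833, -3.127, -0.0018], 'force': [-0.321, -0.1712, -0.5623], 'grip_width': 0.9977, 'finger_force': 0.0}
```

View pics/c1.png

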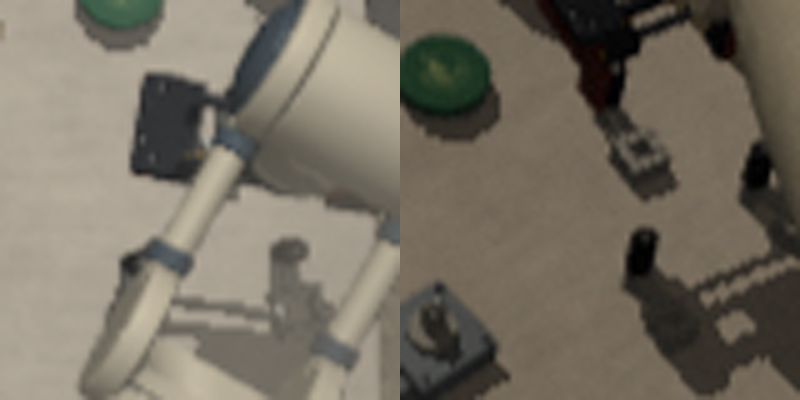

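Emit:
drive_tool(series=[[0,-0.14,-0.52,0,0,0,1],[0,0,-0.52,0,0,0,1],[0,0,-0.52,0,0,0,1],[0,0,-0.52,0,0,0,1],[0,0,-0.52,0,0,0,1],[0,0,-0.52,0,0,0,1],[0,0,-0.5,0,0,0,1],[0,0,-0.5,0,0,0,1],[0,0,0,0,0,0,1],[0,0,0,0,0,0,1]])

```text
time_s: 5.72
eef_pos: [0.5293, -0.2819, 0.0052]
orientation: [-0.285, -3.127, -0.001]
force: [1.2, -0.3, 0.6]
grip_width: 1.002
finger_force: 0.0
```

Emit:
drive_tool(series=[[0,0,0,0,0,0,-1],[0,0,0,0,0,0,-1],[0,0,0,0,0,0,-1],[0,0,0,0,0,0,-1],[0,0,0,0,0,0,-1],[0,0,0,0,0,0,-1],[0,0,0,0,0,0,-1],[0,0,0,0,0,0,-1],[0,0,0,0,0,0,-1],[0,0,0,0,0,0,-1]], force=30)

```text
time_s: 6.55
eef_pos: [0.5298, -0.2823, 0.0064]
orientation: [-0.285, -3.129, 0.0]
force: [-0.7, -0.1, 0.2]
grip_width: 0.349
finger_force: 30.0
```

Emit:
drive_tool(series=[[0,0,0.5,0,0,0,-1],[0,0,0.57,0,0,0,-1],[0,0,0.57,0,0,0,-1],[0,0,0.57,0,0,0,-1],[0,0,0.57,0,0,0,-1],[0,0,0.57,0,0,0,-1],[-0.113,0.703,0,0,0,0.167,-1],[-0.113,0.703,0,0,0,0.167,-1],[-0.113,0.703,0,0,0,0.167,-1],[-0.113,0.703,0,0,0,0.167,-1],[-0.113,0.703,0,0,0,0.167,-1],[-0.113,0.703,0,0,0,0.167,-1],[-0.113,0.703,0,0,0,0.167,-1],[-0.113,0.703,0,0,0,0.167,-1],[-0.113,0.703,0,0,0,0.167,-1],[-0.113,0.703,0,0,0,0.167,-1],[-0.113,0.703,0,0,0,0.167,-1],[-0.113,0.703,0,0,0,0.167,-1],[0,0,0,0,0,0,-1],[0,0,0,0,0,0,-1]])

```text
time_s: 8.22
eef_pos: [0.496, -0.0708, 0.0908]
orientation: [0.008, 3.141, -0.001]
force: [0.4, -0.2, -1.5]
grip_width: 0.351
finger_force: 30.0
```

```bash
python3 - <<'E'
from h import *
st();snap("d")
t=cv2.imread("pics/d_top.png");s=cv2.imread("pics/d_side.png")
x=cv2.resize(t[160:240,240:320],None,fx=5,fy=5,interpolation=cv2.INTER_CUBIC)
y=cv2.resize(s[130:210,230:310],None,fx=5,fy=5,interpolation=cv2.INTER_CUBIC)
cv2.imwrite("pics/d1.png",np.hstack([x,y]))
E
```

```text
{'time_s': 8.2167, 'q': [-0.2096, -0.164, 1.713, -0.0003, 1.592, -1.7752], 'eef_pos': [0.496, -0.0708, 0.0908], 'orientation': [0.0082, 3.1411, -0.0006], 'force': [0.3627, -0.2421, -1.5499], 'grip_width': 0.3509, 'finger_force': 29.9894}
```

View pics/d1.png

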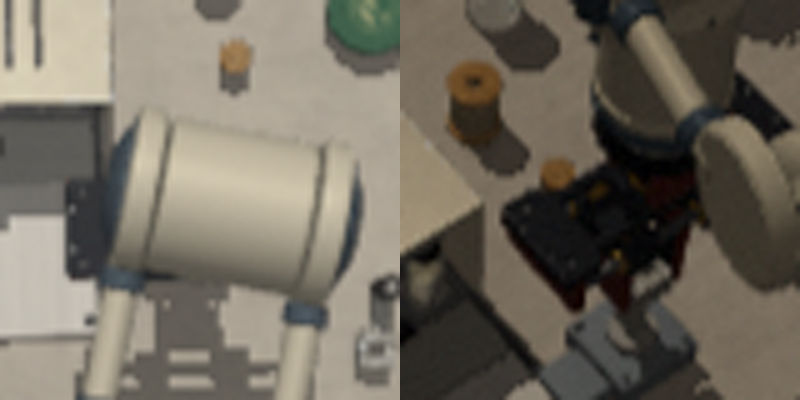

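Emit:
drive_tool(series=[[0,0,-0.2,0,0,0,-1],[0,0,-0.2,0,0,0,-1],[0,0,-0.2,0,0,0,-1],[0,0,-0.15,0,0,0,-1],[0,0,-0.1,0,0,0,-1],[0,0,-0.1,0,0,0,-1],[0,0,-0.1,0,0,0,-1],[0,0,-0.05,0,0,0,-1],[0,0,0,0,0,0,-1]])

```text
time_s: 9.07
eef_pos: [0.4958, -0.0713, 0.0623]
orientation: [-0.01, -3.141, -0.0]
force: [1.1, -0.0, -1.9]
grip_width: 0.351
finger_force: 30.0
```

Emit:
drive_tool(series=[[0,0,-0.1,0,0,0,-1],[0,0,-0.1,0,0,0,-1],[0,0,-0.1,0,0,0,-1],[0,0,-0.1,0,0,0,-1],[0,0,-0.1,0,0,0,-1],[0,0,-0.1,0,0,0,-1],[0,0,-0.1,0,0,0,-1],[0,0,-0.1,0,0,0,-1],[0,0,-0.05,0,0,0,-1],[0,0,0,0,0,0,-1],[0,0,0,0,0,0,-1]])

```text
time_s: 9.98
eef_pos: [0.4959, -0.0713, 0.0413]
orientation: [-0.011, -3.141, -0.0]
force: [0.7, -0.0, -1.6]
grip_width: 0.35
finger_force: 30.0
```

Emit:
drive_tool(series=[[0,0,-0.07,0,0,0,-1],[0,0,0,0,0,0,-1],[0,0,0,0,0,0,0.5],[0,0,0,0,0,0,0.5],[0,0,0,0,0,0,0.5],[0,0,0,0,0,0,0.5],[0,0,0,0,0,0,0.5],[0,0,0.3,0,0,0,0.5],[0,0,0.3,0,0,0,0.5],[0,0,0.24,0,0,0,0.5],[0.4,0,0,0,0,0,0.5],[0.5,0,0,0,0,0,0.5],[0.5,0,0,0,0,0,0.5],[0.4,0,0,0,0,0,0.5],[0,0,0,0,0,0,0.5],[0,0,0,0,0,0,0.5]])

```text
time_s: 11.32
eef_pos: [0.5412, -0.0713, 0.0612]
orientation: [0.01, 3.141, -0.0]
force: [1.0, -1.3, -0.2]
grip_width: 0.751
finger_force: 0.0
```

```bash
python3 - <<'E'
from h import *
st();snap("e")
s=cv2.imread("pics/e_side.png")
cv2.imwrite("pics/e1.png",cv2.resize(s[130:230,220:320],None,fx=6,fy=6,interpolation=cv2.INTER_CUBIC))
E
```

```text
{'time_s': 11.3167, 'q': [-0.1934, -0.0253, 1.6362, -0.0, 1.5305, -1.7576], 'eef_pos': [0.5412, -0.0713, 0.0612], 'orientation': [0.0103, 3.1414, -0.0001], 'force': [1.0277, -1.3362, -0.1632], 'grip_width': 0.7506, 'finger_force': 0.0}
```

View pics/e1.png

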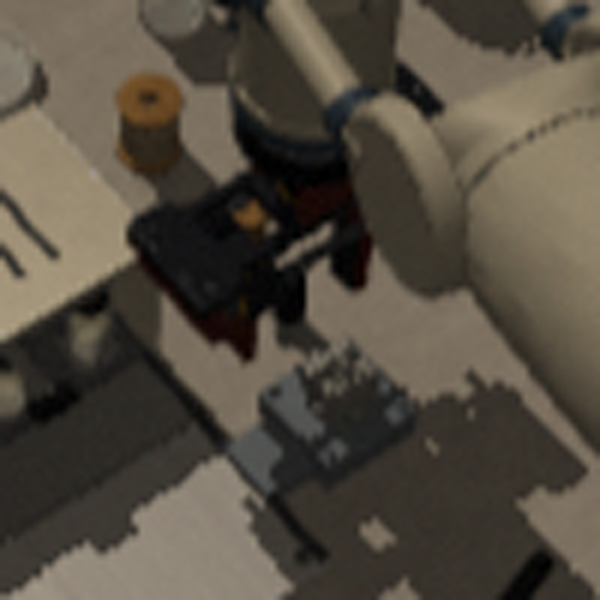

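Emit:
drive_tool(series=[[0,0,0,0,0,0,-1],[0,0,0,0,0,0,-1],[0,0,0,0,0,0,-1],[0,0,0,0,0,0,-1],[0,0,0,0,0,0,-1],[0,0,0,0,0,0,-1],[0,0,0,0,0,0,-1],[0,0,0,0,0,0,-1],[-0.088,-0.556,0,0,0,0,-1],[-0.256,-0.502,0,0,0,0,-1],[-0.398,-0.398,0,0,0,0,-1],[-0.502,-0.256,0,0,0,0,-1],[-0.556,-0.088,0,0,0,0,-1]], force=12)

```text
time_s: 12.5
eef_pos: [0.4964, -0.1172, 0.0617]
orientation: [0.012, 3.139, -0.001]
force: [2.0, 2.2, 2.8]
grip_width: 0.202
finger_force: 12.0
```

Emit:
drive_tool(series=[[-0.556,0.088,0,0,0,0,-1],[-0.502,0.256,0,0,0,0,-1],[-0.398,0.398,0,0,0,0,-1],[-0.256,0.502,0,0,0,0,-1],[-0.088,0.556,0,0,0,0,-1],[0.088,0.556,0,0,0,0,-1],[0.256,0.502,0,0,0,0,-1],[0.398,0.398,0,0,0,0,-1],[0.502,0.256,0,0,0,0,-1],[0.556,0.088,0,0,0,0,-1],[0.556,-0.088,0,0,0,0,-1],[0.502,-0.256,0,0,0,0,-1],[0.398,-0.398,0,0,0,0,-1],[0.256,-0.502,0,0,0,0,-1],[0.088,-0.556,0,0,0,0,-1]])

```text
time_s: 13.75
eef_pos: [0.5403, -0.0711, 0.0608]
orientation: [-0.009, -3.139, -0.002]
force: [-6.7, 4.1, 3.1]
grip_width: 0.201
finger_force: 12.0
```

Emit:
drive_tool(series=[[-0.088,-0.556,0,0,0,0,-1],[-0.256,-0.502,0,0,0,0,-1],[-0.398,-0.398,0,0,0,0,-1],[-0.502,-0.256,0,0,0,0,-1],[-0.556,-0.088,0,0,0,0,-1],[-0.556,0.088,0,0,0,0,-1],[-0.502,0.256,0,0,0,0,-1],[-0.398,0.398,0,0,0,0,-1],[-0.256,0.502,0,0,0,0,-1],[-0.088,0.556,0,0,0,0,-1],[0.088,0.556,0,0,0,0,-1],[0.256,0.502,0,0,0,0,-1],[0.398,0.398,0,0,0,0,-1],[0.502,0.256,0,0,0,0,-1],[0.556,0.088,0,0,0,0,-1],[0.556,-0.088,0,0,0,0,-1],[0.502,-0.256,0,0,0,0,-1],[0.398,-0.398,0,0,0,0,-1],[0.256,-0.502,0,0,0,0,-1],[0.088,-0.556,0,0,0,0,-1]])

```text
time_s: 15.42
eef_pos: [0.5405, -0.0716, 0.0607]
orientation: [-0.009, -3.14, -0.001]
force: [-6.6, 3.4, 2.7]
grip_width: 0.202
finger_force: 12.0
```

```bash
python3 - <<'E'
from h import *
st();snap("f")
s=cv2.imread("pics/f_side.png")
cv2.imwrite("pics/f1.png",cv2.resize(s[130:270,160:320],None,fx=4,fy=4,interpolation=cv2.INTER_CUBIC))
E
```

```text
{'time_s': 15.4167, 'q': [-0.1945, -0.0253, 1.6369, 0.0005, 1.5315, -1.7594], 'eef_pos': [0.5405, -0.0716, 0.0607], 'orientation': [-0.0094, -3.1401, -0.0013], 'force': [-6.5635, 3.3579, 2.6831], 'grip_width': 0.2023, 'finger_force': 12.0054}
```

View pics/f1.png

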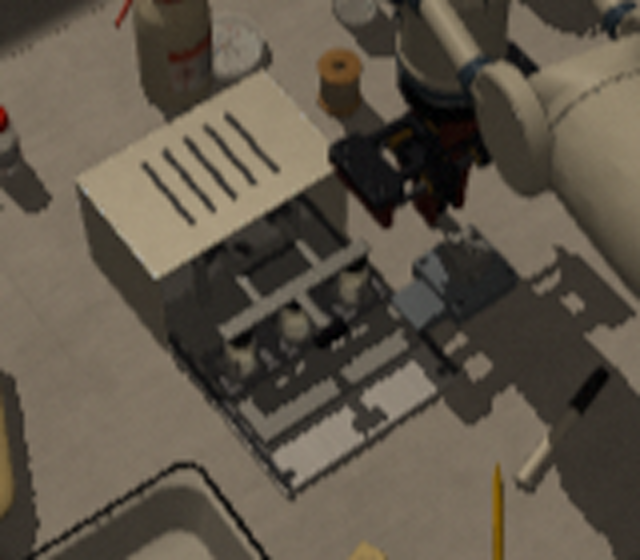

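Emit:
drive_tool(series=[[-0.088,-0.556,0,0,0,0,-1],[-0.256,-0.502,0,0,0,0,-1],[-0.398,-0.398,0,0,0,0,-1],[-0.502,-0.256,0,0,0,0,-1],[-0.556,-0.088,0,0,0,0,-1],[-0.556,0.088,0,0,0,0,-1],[-0.502,0.256,0,0,0,0,-1],[-0.398,0.398,0,0,0,0,-1],[-0.256,0.502,0,0,0,0,-1],[-0.088,0.556,0,0,0,0,-1],[0.088,0.556,0,0,0,0,-1],[0.256,0.502,0,0,0,0,-1],[0.398,0.398,0,0,0,0,-1],[0.502,0.256,0,0,0,0,-1],[0.556,0.088,0,0,0,0,-1],[0.556,-0.088,0,0,0,0,-1],[0.502,-0.256,0,0,0,0,-1],[0.398,-0.398,0,0,0,0,-1],[0.256,-0.502,0,0,0,0,-1],[0.088,-0.556,0,0,0,0,-1]])

```text
time_s: 17.18
eef_pos: [0.5407, -0.0716, 0.0606]
orientation: [-0.009, -3.141, -0.001]
force: [-5.8, 4.2, 3.2]
grip_width: 0.204
finger_force: 12.0
```

Emit:
drive_tool(series=[[0,-0.12,0,0,0,0,-1],[0,0,0,0,0,0,-1],[0,0,0,0,0,0,-1],[0,0,0,0,0,0,-1]])

```text
time_s: 17.52
eef_pos: [0.5406, -0.0747, 0.0606]
orientation: [0.011, 3.141, -0.001]
force: [-2.2, -0.2, 2.3]
grip_width: 0.205
finger_force: 12.0
```

Emit:
drive_tool(series=[[0,-0.1,0,0,0,0,-1],[0,-0.1,0,0,0,0,-1],[0,0,0,0,0,0,-1],[0,0,0,0,0,0,-1]])

```text
time_s: 17.85
eef_pos: [0.5404, -0.0787, 0.0603]
orientation: [-0.01, -3.14, -0.001]
force: [-3.6, 3.1, 3.6]
grip_width: 0.199
finger_force: 12.0
```

```bash
python3 - <<'E'
from h import *
st();snap("g")
s=cv2.imread("pics/g_side.png")
cv2.imwrite("pics/g1.png",cv2.resize(s[130:270,160:320],None,fx=4,fy=4,interpolation=cv2.INTER_CUBIC))
E
```

```text
{'time_s': 17.85, 'q': [-0.2074, -0.0225, 1.6349, 0.0006, 1.5308, -1.772], 'eef_pos': [0.5404, -0.0787, 0.0603], 'orientation': [-0.0098, -3.1402, -0.0015], 'force': [-3.5672, 3.1337, 3.5714], 'grip_width': 0.1994, 'finger_force': 12.0055}
```

View pics/g1.png

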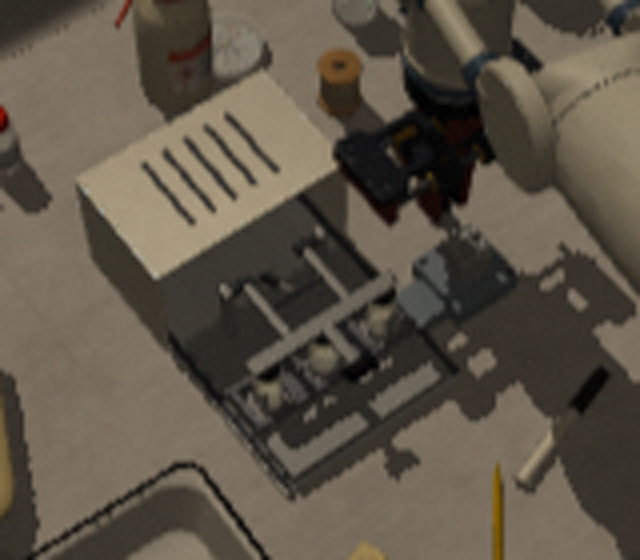

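Emit:
drive_tool(series=[[0,-0.1,0,0,0,0,-1],[-0.02,-0.1,0,0,0,0,-1],[0,0,0,0,0,0,-1],[0,0,0,0,0,0,-1]])

```text
time_s: 18.28
eef_pos: [0.5398, -0.0828, 0.0602]
orientation: [-0.009, -3.14, -0.004]
force: [-4.5, 5.0, 3.2]
grip_width: 0.203
finger_force: 12.0
```

Emit:
drive_tool(series=[[0,-0.1,0,0,0,0,-1],[-0.03,-0.1,0,0,0,0,-1],[-0.03,-0.1,0,0,0,0,-1],[0,0,0,0,0,0,-1],[0,0,0,0,0,0,-1]])

```text
time_s: 18.7
eef_pos: [0.5389, -0.0873, 0.0603]
orientation: [-0.006, -3.141, -0.013]
force: [-3.7, 15.2, 3.2]
grip_width: 0.204
finger_force: 12.0
```

Emit:
drive_tool(series=[[0,0.16,0,0,0,0,-1],[0,0,0,0,0,0,0.6],[0,0,0,0,0,0,0.6],[0,0,0,0,0,0,0.6],[0,0,0,0,0,0,0.6],[0,0,0,0,0,0,0.6],[-0.43,0.12,0,0,0,0,0.6],[-0.43,0.12,0,0,0,0,0.6],[-0.43,0.12,0,0,0,0,0.6],[-0.43,0.12,0,0,0,0,0.6],[0,0,0,0,0,0,0.6],[0,0,0,0,0,0,0.6]])

```text
time_s: 19.7
eef_pos: [0.4961, -0.0761, 0.0608]
orientation: [0.011, 3.141, -0.001]
force: [0.7, -0.5, 0.6]
grip_width: 0.799
finger_force: 0.0
```

Emit:
drive_tool(series=[[0,0.19,-0.3,0,0,0,0.6],[0,0,-0.3,0,0,0,0.6],[0,0,-0.22,0,0,0,0.6],[0,0,0,0,0,0,0.6],[0,0,0,0,0,0,-1],[0,0,0,0,0,0,-1],[0,0,0,0,0,0,-1],[0,0,0,0,0,0,-1],[0,0,0,0,0,0,-1],[0,0,0,0,0,0,-1],[0,0,0,0,0,0,-1],[0,0,0,0,0,0,-1]], force=25)

```text
time_s: 20.7
eef_pos: [0.496, -0.0714, 0.0404]
orientation: [0.011, 3.141, -0.001]
force: [-1.0, -2.3, 0.7]
grip_width: 0.399
finger_force: 23.1
```

Emit:
drive_tool(series=[[0,0,0,0,0,0,0],[0,0,0,0,0,0,0],[0,0,0,0,0,0,0],[0,0,0,0,0,-1,0],[0,0,0,0,0,-0.8,0],[0,0,0,0,0,0,0],[0,0,0,0,0,0,-1],[0,0,0,0,0,0,-1],[0,0,0,0,0,0,-1],[0,0,0,0,0,0,-1],[0,0,0,0,0,0,-1],[0,0,0,0,0,0,-1]])

```text
time_s: 21.7
eef_pos: [0.496, -0.0713, 0.0401]
orientation: [0.257, 3.131, -0.001]
force: [0.5, -2.3, -1.0]
grip_width: 0.355
finger_force: 24.9
```

Emit:
drive_tool(series=[[0,0,0.1,0,0,0,-1],[0,0,0.2,0,0,0,-1],[0,0,0.2,0,0,0,-1],[0,0,0.2,0,0,0,-1],[0,0,0.2,0,0,0,-1],[0,0,0.2,0,0,0,-1],[0,0,0.2,0,0,0,-1],[0,0,0.3,0,0,0,-1],[0,0,0.3,0,0,0,-1],[0,0,0.3,0,0,0,-1],[0,0,0,0,0,0,-1]])

```text
time_s: 22.62
eef_pos: [0.4969, -0.0711, 0.0976]
orientation: [0.256, 3.128, -0.0]
force: [0.1, 0.7, -1.2]
grip_width: 0.353
finger_force: 24.9
```

Emit:
drive_tool(series=[[0.132,-0.84,0,0,0,0,-1],[0.132,-0.84,0,0,0,0,-1],[0.132,-0.84,0,0,0,0,-1],[0.132,-0.84,0,0,0,0,-1],[0.132,-0.84,0,0,0,0,-1],[0.132,-0.84,0,0,0,0,-1],[0.132,-0.84,0,0,0,0,-1],[0.132,-0.84,0,0,0,0,-1],[0.132,-0.84,0,0,0,0,-1],[0.132,-0.84,0,0,0,0,-1],[0,0,-0.52,0,0,0,-1],[0,0,-0.52,0,0,0,-1],[0,0,-0.52,0,0,0,-1],[0,0,-0.52,0,0,0,-1],[0,0,-0.52,0,0,0,-1],[0,0,-0.4,0,0,0,-1],[0,0,-0.3,0,0,0,-1],[0,0,-0.15,0,0,0,-1],[0,0,0,0,0,0,-1],[0,0,0,0,0,0,-1]])

```text
time_s: 24.28
eef_pos: [0.5292, -0.2811, 0.0092]
orientation: [0.257, 3.131, -0.0]
force: [0.3, 0.2, -2.1]
grip_width: 0.353
finger_force: 24.9
```

Emit:
drive_tool(series=[[0,0,-0.1,0,0,0,-1],[0,0,0,0,0,0,-1],[0,0,0,0,0,0,1],[0,0,0,0,0,0,1],[0,0,0,0,0,0,1],[0,0,0,0,0,0,1],[0,0,0,0,0,0,1],[0,0,0.3,0,0,0,1],[0,0,0.7,0,0,0,1],[0,0,0.8,0,0,0,1],[0,0,0.8,0,0,0,1],[0,0,0.8,0,0,0,1],[0,0,0.8,0,0,0,1],[0,0,0.8,0,0,0,1],[0,0,0.8,0,0,0,1]])

```text
time_s: 25.53
eef_pos: [0.5289, -0.281, 0.1532]
orientation: [0.257, 3.13, -0.001]
force: [-0.9, -0.3, 0.1]
grip_width: 1.002
finger_force: 0.0
```

Emit:
drive_tool(series=[[-0.2,0.8875,0,0,0,0.1175,0.1],[-0.2,0.8875,0,0,0,0.1175,0.1],[-0.2,0.8875,0,0,0,0.1175,0.1],[-0.2,0.8875,0,0,0,0.1175,0.1],[-0.2,0.8875,0,0,0,0.1175,0.1],[-0.2,0.8875,0,0,0,0.1175,0.1],[-0.2,0.8875,0,0,0,0.1175,0.1],[-0.2,0.8875,0,0,0,0.1175,0.1],[-0.2,0.8875,0,0,0,0.1175,0.1],[-0.2,0.8875,0,0,0,0.1175,0.1],[-0.2,0.8875,0,0,0,0.1175,0.1],[-0.2,0.8875,0,0,0,0.1175,0.1],[-0.2,0.8875,0,0,0,0.1175,0.1],[-0.2,0.8875,0,0,0,0.1175,0.1],[-0.2,0.8875,0,0,0,0.1175,0.1],[-0.2,0.8875,0,0,0,0.1175,0.1],[0,0,0,0,0,0,0.1],[0,0,0,0,0,0,0.1]])

```text
time_s: 27.03
eef_pos: [0.4489, 0.0745, 0.1521]
orientation: [-0.004, 3.14, -0.0]
force: [0.1, 0.0, -0.7]
grip_width: 0.55
finger_force: 0.0
```

```bash
python3 - <<'E'
from h import *
st();snap("i")
s=cv2.imread("pics/i_side.png");t=cv2.imread("pics/i_top.png")
x=cv2.resize(t[165:245,300:380],None,fx=5,fy=5,interpolation=cv2.INTER_CUBIC)
y=cv2.resize(s[170:250,205:285],None,fx=5,fy=5,interpolation=cv2.INTER_CUBIC)
cv2.imwrite("pics/i1.png",np.hstack([x,y]))
print("bar handle expected px", proj("side",(.449,.074,.084)))
print((proj("side",(.449,.074,.084))-[205,170])*5+[400,0])
E
```

```text
{'time_s': 27.0333, 'q': [0.09, -0.309, 1.7269, -0.0004, 1.7226, -1.4834], 'eef_pos': [0.4489, 0.0745, 0.1521], 'orientation': [-0.0039, 3.1405, -0.0004], 'force': [0.0528, 0.037, -0.677], 'grip_width': 0.5503, 'finger_force': 0.0}
bar handle expected px [250.3960261 221.8058118]
[626.98013049 259.02905899]
```

View pics/i1.png

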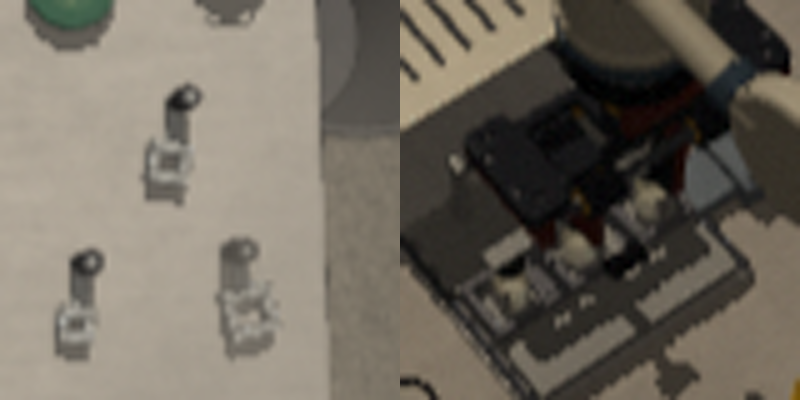

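Emit:
drive_tool(series=[[0,0,-0.5,0,0,0,0.1],[0,0,-0.5,0,0,0,0.1],[0,0,-0.5,0,0,0,0.1],[0,0,-0.5,0,0,0,0.1],[0,0,-0.5,0,0,0,0.1],[0,0,-0.5,0,0,0,0.1],[0,0,-0.48,0,0,0,0.1],[0,0,0,0,0,0,0.1],[0,0,0,0,0,0,-1],[0,0,0,0,0,0,-1],[0,0,0,0,0,0,-1],[0,0,0,0,0,0,-1],[0,0,0,0,0,0,-1],[0,0,0,0,0,0,-1],[0,0,0,0,0,0,-1]], force=25)

```text
time_s: 28.38
eef_pos: [0.4496, 0.0731, 0.0653]
orientation: [0.0, 3.14, -0.003]
force: [-0.3, -5.2, 3.1]
grip_width: 0.292
finger_force: 25.0
```

Emit:
drive_tool(series=[[0.022,-0.04,0.447,0,0,0,-1],[0.067,0,0.443,0,0,0,-1],[0.111,0,0.434,0,0,0,-1],[0.153,0,0.421,0,0,0,-1],[0.195,0,0.403,0,0,0,-1],[0.234,0,0.382,0,0,0,-1],[0.271,0,0.357,0,0,0,-1],[0.305,0,0.328,0,0,0,-1]])

```text
time_s: 29.05
eef_pos: [0.4827, 0.0731, 0.1459]
orientation: [0.001, -3.14, -0.0]
force: [-0.9, -1.9, -3.4]
grip_width: 0.294
finger_force: 25.0
```

Emit:
drive_tool(series=[[0.336,0,0.295,0,0,0,-1],[0.364,0,0.261,0,0,0,-1],[0.388,0,0.223,0,0,0,-1],[0.409,0,0.183,0,0,0,-1],[0.425,0,0.142,0,0,0,-1],[0.437,0,0.098,0,0,0,-1],[0.445,0,0.054,0,0,0,-1],[0.447,0,0.009,0,0,0,-1],[0,0,0,0,0,0,-1]])

```text
time_s: 29.8
eef_pos: [0.5665, 0.0734, 0.1794]
orientation: [-0.001, 3.137, 0.002]
force: [-0.2, 0.2, 5.8]
grip_width: 0.295
finger_force: 25.0
```

Emit:
drive_tool(series=[[0,0,0,0,0,0,0.1],[0,0,0,0,0,0,0.1],[0,0,0,0,0,0,0.1],[0,0,0,0,0,0,0.1],[0,0,0.4,0,0,0,0.1],[0,0,0.8,0,0,0,0.1],[0,0,0.8,0,0,0,0.1],[-0.8,0,0.3,0,0,0,0],[-0.8,0,0,0,0,0,0],[-0.8,0,0,0,0,0,0],[-0.8,0,0,0,0,0,0],[-0.8,0,0,0,0,0,0],[-0.8,0,0,0,0,0,0],[-0.8,0,0,0,0,0,0],[0,0,0,0,0,0,0]])

```text
time_s: 31.05
eef_pos: [0.4222, 0.0731, 0.2357]
orientation: [-0.001, 3.14, 0.001]
force: [0.1, -0.5, 0.1]
grip_width: 0.501
finger_force: 0.0
```

```bash
python3 - <<'E'
from h import *
st();snap("j")
s=cv2.imread("pics/j_side.png");t=cv2.imread("pics/j_top.png")
x=cv2.resize(t[140:240,200:300],None,fx=4,fy=4,interpolation=cv2.INTER_CUBIC)
y=cv2.resize(s[150:250,195:295],None,fx=4,fy=4,interpolation=cv2.INTER_CUBIC)
for k in(-1,0,1):
    p=proj("side",(.496,.0737+.056*k,.079));q=proj("top",(.496,.0737+.056*k,.079))
    print(k,p.round(1),q.round(1))
    cv2.circle(y,tuple(((p-[195,150])*4+2).astype(int)),2,(0,0,255),-1);cv2.circle(x,tuple(((q-[200,140])*4+2).astype(int)),2,(0,0,255),-1)
cv2.imwrite("pics/j1.png",np.hstack([x,y]))
D=np.load("pics/j_top.npy");C=cloud("top",D)
E
```

```text
{'time_s': 31.05, 'q': [0.0918, -0.3699, 1.6265, 0.0002, 1.883, -1.4797], 'eef_pos': [0.4222, 0.0731, 0.2357], 'orientation': [-0.0012, 3.1396, 0.0006], 'force': [0.1345, -0.5, 0.1409], 'grip_width': 0.5005, 'finger_force': 0.0}
-1 [255.8 202.4] [252.2 206.6]
0 [241.3 211.7] [236.3 206.9]
1 [226.5 221.2] [220.4 207.2]
```

View pics/j1.png

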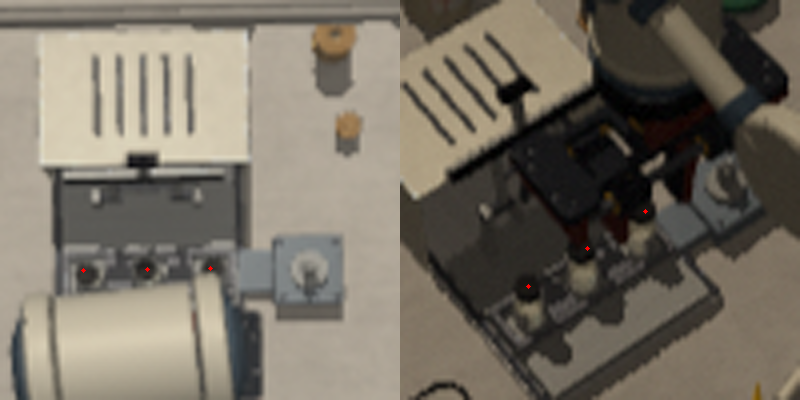

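Emit:
drive_tool(series=[[0.59,0.456,0,0,0,0,-0.1],[0.59,0.456,0,0,0,0,-0.1],[0.59,0.456,0,0,0,0,-0.1],[0.59,0.456,-0.4,0,0,0,-0.1],[0.59,0.456,-0.7,0,0,0,-0.1],[0,0,-0.8,0,0,0,-0.1],[0,0,-0.8,0,0,0,-0.1],[0,0,-0.8,0,0,0,-0.1],[0,0,-0.8,0,0,0,-0.1],[0,0,-0.8,0,0,0,-0.1],[0,0,0,0,0,0,-0.1],[0,0,0,0,0,0,-0.1]])

```text
time_s: 32.15
eef_pos: [0.4978, 0.1298, 0.1052]
orientation: [0.0, -3.139, 0.001]
force: [0.6, 0.7, 0.5]
grip_width: 0.449
finger_force: 0.0
```

```bash
python3 - <<'E'
from h import *
st();snap("k")
s=cv2.imread("pics/k_side.png")
y=cv2.resize(s[160:250,185:275],None,fx=6,fy=6,interpolation=cv2.INTER_CUBIC)
cv2.imwrite("pics/k1.png",y)
E
```

```text
{'time_s': 32.15, 'q': [0.1889, -0.1288, 1.6555, -0.0, 1.618, -1.382], 'eef_pos': [0.4978, 0.1298, 0.1052], 'orientation': [0.0002, -3.1386, 0.001], 'force': [0.5884, 0.6666, 0.5354], 'grip_width': 0.4486, 'finger_force': 0.0}
```

View pics/k1.png

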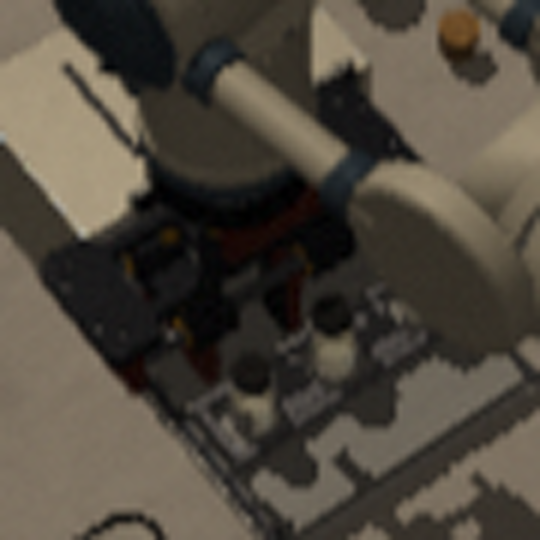

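Emit:
drive_tool(series=[[-0.07,0,-0.5,0,0,0,-0.1],[0,0,-0.5,0,0,0,-0.1],[0,0,-0.5,0,0,0,-0.1],[0,0,-0.5,0,0,0,-0.1],[0,0,-0.5,0,0,0,-0.1],[0,0,0,0,0,0,-0.1],[0,0,0,0,0,0,-1],[0,0,0,0,0,0,-1],[0,0,0,0,0,0,-1],[0,0,0,0,0,0,-1],[0,0,0,0,0,0,-1],[0,0,0,0,0,0,-1]], force=12)

```text
time_s: 33.25
eef_pos: [0.4965, 0.13, 0.0445]
orientation: [-0.0, 3.141, 0.0]
force: [0.3, 0.1, 1.4]
grip_width: 0.283
finger_force: 11.8
```

Emit:
drive_tool(series=[[0,0,0.3,0,0,0,-1],[0,0,0.7,0,0,0,-1],[0,0,0.8,0,0,0,-1],[0,0,0.8,0,0,0,-1],[0,0,0.8,0,0,0,-1],[0,0,0.4,0,0,0,-1],[-0.3575,0.85,0,0,0,0,-1],[-0.3575,0.85,0,0,0,0,-1],[-0.3575,0.85,0,0,0,0,-1],[-0.3575,0.85,0,0,0,0,-1],[-0.3575,0.85,0,0,0,0,-1],[-0.3575,0.85,0,0,0,0,-1],[-0.3575,0.85,0,0,0,0,-1],[-0.3575,0.85,0,0,0,0,-1],[0,0,-0.6,0,0,0,-1],[0,0,-0.7,0,0,0,-1],[0,0,-0.7,0,0,0,-1],[0,0,-0.7,0,0,0,-1],[0,0,-0.6,0,0,0,-1],[0,0,0,0,0,0,-1]])

```text
time_s: 34.92
eef_pos: [0.4228, 0.2988, 0.0525]
orientation: [0.001, -3.136, 0.005]
force: [-0.9, -0.5, -0.2]
grip_width: 0.286
finger_force: 11.8
```

Emit:
drive_tool(series=[[0,0,-0.4,0,0,0,-1],[0,0,-0.3,0,0,0,-1],[0,0,-0.2,0,0,0,-1],[0,0,-0.08,0,0,0,-1],[0,0,0,0,0,0,-1],[0,0,0,0,0,0,-1]])

```text
time_s: 35.42
eef_pos: [0.4249, 0.3001, 0.0323]
orientation: [-0.0, 3.141, 0.0]
force: [0.3, 0.8, 0.1]
grip_width: 0.284
finger_force: 11.8
```

Emit:
drive_tool(series=[[0,0,-0.1,0,0,0,-1],[0,0,-0.08,0,0,0,-1],[0,0,-0.04,0,0,0,-1],[0,0,0,0,0,0,-1],[0,0,0,0,0,0,-1]])

```text
time_s: 35.83
eef_pos: [0.4249, 0.3, 0.0267]
orientation: [-0.0, 3.141, 0.0]
force: [-0.3, -0.4, 2.2]
grip_width: 0.285
finger_force: 11.8
```

Emit:
drive_tool(series=[[0,0,0,0,0,0,-0.1],[0,0,0,0,0,0,-0.1],[0,0,0,0,0,0,-0.1],[0,0,0,0,0,0,-0.1],[0,0,0.3,0,0,0,-0.1],[0,0,0.7,0,0,0,-0.1],[0,0,0.9,0,0,0,-0.1],[0,0,0.9,0,0,0,-0.1],[0,0,0.9,0,0,0,-0.1],[0,0,0.9,0,0,0,-0.1],[0.284,-0.905,0,0,0,0,-0.1],[0.284,-0.905,0,0,0,0,-0.1],[0.284,-0.905,0,0,0,0,-0.1],[0.284,-0.905,0,0,0,0,-0.1],[0.284,-0.905,0,0,0,0,-0.1],[0.284,-0.905,0,0,0,0,-0.1],[0.284,-0.905,0,0,0,0,-0.1],[0.284,-0.905,0,0,0,0,-0.1],[0.284,-0.905,0,0,0,0,-0.1],[0.284,-0.905,0,0,0,0,-0.1]])

```text
time_s: 37.5
eef_pos: [0.4959, 0.0726, 0.1421]
orientation: [-0.001, 3.141, 0.0]
force: [0.6, -0.9, 0.5]
grip_width: 0.449
finger_force: 0.0
```

Emit:
drive_tool(series=[[0,0,0,0,0,0,-0.1],[0,0,-0.5,0,0,0,-0.1],[0,0,-0.5,0,0,0,-0.1],[0,0,0,0,0,0,-0.1],[0,0,0,0,0,0,-0.1]])

```text
time_s: 37.92
eef_pos: [0.4945, 0.0746, 0.1145]
orientation: [0.003, -3.138, 0.0]
force: [0.1, 0.4, 0.3]
grip_width: 0.447
finger_force: 0.0
```

Descend 70 mm, grip, and lift.

Emit:
drive_tool(series=[[0.05,-0.02,-0.6,0,0,0,-0.1],[0,0,-0.6,0,0,0,-0.1],[0,0,-0.6,0,0,0,-0.1],[0,0,-0.5,0,0,0,-0.1],[0,0,-0.4,0,0,0,-0.1],[0,0,-0.1,0,0,0,-0.1],[0,0,0,0,0,0,-1],[0,0,0,0,0,0,-1],[0,0,0,0,0,0,-1],[0,0,0,0,0,0,-1],[0,0,0,0,0,0,-1],[0,0,0,0,0,0,-1]])

```text
time_s: 38.92
eef_pos: [0.4975, 0.0733, 0.0473]
orientation: [-0.0, 3.14, 0.0]
force: [-0.5, 0.5, 2.9]
grip_width: 0.278
finger_force: 12.0
```

Emit:
drive_tool(series=[[0,0,0.3,0,0,0,-1],[0,0,0.7,0,0,0,-1],[0,0,0.8,0,0,0,-1],[0,0,0.8,0,0,0,-1],[0,0,0.8,0,0,0,-1],[0,0,0.4,0,0,0,-1],[-0.4745,0.824,0,0,0,0,-1],[-0.4745,0.824,0,0,0,0,-1],[-0.4745,0.824,0,0,0,0,-1],[-0.4745,0.824,0,0,0,0,-1],[-0.4745,0.824,0,0,0,0,-1],[-0.4745,0.824,0,0,0,0,-1],[-0.4745,0.824,0,0,0,0,-1],[-0.4745,0.824,0,0,0,0,-1],[-0.4745,0.824,0,0,0,0,-1],[-0.4745,0.824,0,0,0,0,-1],[-0.4745,0.824,0,0,0,0,-1],[0,0,0,0,0,0,-1]])

```text
time_s: 40.42
eef_pos: [0.3645, 0.3024, 0.1412]
orientation: [0.006, -3.14, -0.002]
force: [-0.6, -0.4, 0.2]
grip_width: 0.279
finger_force: 12.0
```

Emit:
drive_tool(series=[[0,0,-0.6,0,0,0,-1],[0,0,-0.7,0,0,0,-1],[0,0,-0.7,0,0,0,-1],[0,0,-0.7,0,0,0,-1],[0,0,-0.6,0,0,0,-1],[0,0,-0.5,0,0,0,-1],[0,0,-0.4,0,0,0,-1],[0,0,-0.1,0,0,0,-1],[0,0,0,0,0,0,-1],[0,0,0,0,0,0,-1]])

```text
time_s: 41.25
eef_pos: [0.3669, 0.2999, 0.0345]
orientation: [-0.0, 3.141, 0.001]
force: [0.1, 0.3, 0.4]
grip_width: 0.277
finger_force: 12.0
```

Emit:
drive_tool(series=[[0,0,-0.1,0,0,0,-1],[0,0,-0.08,0,0,0,-1],[0,0,-0.04,0,0,0,-1],[0,0,0,0,0,0,-1],[0,0,0,0,0,0,-1]])

```text
time_s: 41.67
eef_pos: [0.3671, 0.3002, 0.0295]
orientation: [-0.001, 3.14, 0.002]
force: [-0.3, -1.0, 5.3]
grip_width: 0.275
finger_force: 12.0
```

Emit:
drive_tool(series=[[0,0,0,0,0,0,-0.1],[0,0,0,0,0,0,-0.1],[0,0,0,0,0,0,-0.1],[0,0,0.3,0,0,0,-0.1],[0,0,0.7,0,0,0,-0.1],[0,0,0.9,0,0,0,-0.1],[0,0,0.9,0,0,0,-0.1],[0,0,0.9,0,0,0,-0.1],[0,0,0.9,0,0,0,-0.1]])

```text
time_s: 42.42
eef_pos: [0.3663, 0.2997, 0.1447]
orientation: [0.001, -3.141, 0.0]
force: [0.9, 0.6, -0.5]
grip_width: 0.452
finger_force: 0.0
```

Emit:
drive_tool(series=[[0.43,-0.942,0,0,0,0,-0.1],[0.43,-0.942,0,0,0,0,-0.1],[0.43,-0.942,0,0,0,0,-0.1],[0.43,-0.942,0,0,0,0,-0.1],[0.43,-0.942,0,0,0,0,-0.1],[0.43,-0.942,0,0,0,0,-0.1],[0.43,-0.942,0,0,0,0,-0.1],[0.43,-0.942,0,0,0,0,-0.1],[0.43,-0.942,0,0,0,0,-0.1],[0.43,-0.942,0,0,0,0,-0.1],[0.43,-0.942,0,0,0,0,-0.1],[0.43,-0.942,0,0,0,0,-0.1],[0,0,0,0,0,0,-0.1],[0,0,-0.5,0,0,0,-0.1],[0,0,-0.5,0,0,0,-0.1],[0,0,0,0,0,0,-0.1],[0,0,0,0,0,0,-0.1]])

```text
time_s: 43.83
eef_pos: [0.4942, 0.0182, 0.1165]
orientation: [0.003, -3.138, -0.0]
force: [-0.2, 0.7, 0.4]
grip_width: 0.452
finger_force: 0.0
```

Emit:
drive_tool(series=[[0.05,-0.02,-0.6,0,0,0,-0.1],[0,0,-0.6,0,0,0,-0.1],[0,0,-0.6,0,0,0,-0.1],[0,0,-0.5,0,0,0,-0.1],[0,0,-0.4,0,0,0,-0.1],[0,0,-0.15,0,0,0,-0.1],[0,0,0,0,0,0,-1],[0,0,0,0,0,0,-1],[0,0,0,0,0,0,-1],[0,0,0,0,0,0,-1],[0,0,0,0,0,0,-1],[0,0,0,0,0,0,-1]])

```text
time_s: 44.83
eef_pos: [0.4973, 0.0167, 0.048]
orientation: [-0.0, 3.14, 0.0]
force: [0.3, 0.2, 2.0]
grip_width: 0.277
finger_force: 12.0
```

Emit:
drive_tool(series=[[0,0,0.3,0,0,0,-1],[0,0,0.7,0,0,0,-1],[0,0,0.8,0,0,0,-1],[0,0,0.8,0,0,0,-1],[0,0,0.8,0,0,0,-1],[0,0,0.4,0,0,0,-1],[-0.569,0.871,0,0,0,0,-1],[-0.569,0.871,0,0,0,0,-1],[-0.569,0.871,0,0,0,0,-1],[-0.569,0.871,0,0,0,0,-1],[-0.569,0.871,0,0,0,0,-1],[-0.569,0.871,0,0,0,0,-1],[-0.569,0.871,0,0,0,0,-1],[-0.569,0.871,0,0,0,0,-1],[-0.569,0.871,0,0,0,0,-1],[-0.569,0.871,0,0,0,0,-1],[-0.569,0.871,0,0,0,0,-1],[-0.569,0.871,0,0,0,0,-1],[-0.569,0.871,0,0,0,0,-1],[0,0,0,0,0,0,-1]])

```text
time_s: 46.5
eef_pos: [0.3095, 0.3024, 0.142]
orientation: [0.007, -3.14, -0.002]
force: [-0.7, 0.8, -0.1]
grip_width: 0.28
finger_force: 12.0
```

Emit:
drive_tool(series=[[0,0,-0.6,0,0,0,-1],[0,0,-0.7,0,0,0,-1],[0,0,-0.7,0,0,0,-1],[0,0,-0.7,0,0,0,-1],[0,0,-0.6,0,0,0,-1],[0,0,-0.5,0,0,0,-1],[0,0,-0.4,0,0,0,-1],[0,0,-0.1,0,0,0,-1],[0,0,0,0,0,0,-1],[0,0,0,0,0,0,-1]])

```text
time_s: 47.33
eef_pos: [0.3122, 0.2999, 0.0353]
orientation: [-0.0, 3.141, 0.001]
force: [0.3, 0.1, -0.2]
grip_width: 0.278
finger_force: 12.0
```

Emit:
drive_tool(series=[[0,0,-0.1,0,0,0,-1],[0,0,-0.08,0,0,0,-1],[0,0,-0.04,0,0,0,-1],[0,0,0,0,0,0,-1],[0,0,0,0,0,0,-1]])

```text
time_s: 47.75
eef_pos: [0.3123, 0.3001, 0.0302]
orientation: [-0.001, 3.14, 0.002]
force: [0.1, -1.7, 5.0]
grip_width: 0.273
finger_force: 12.0
```

Emit:
drive_tool(series=[[0,0,0,0,0,0,-0.1],[0,0,0,0,0,0,-0.1],[0,0,0,0,0,0,-0.1],[0,0,0.3,0,0,0,-0.1],[0,0,0.7,0,0,0,-0.1],[0,0,0.9,0,0,0,-0.1],[0,0,0.9,0,0,0,-0.1],[0,0,0.9,0,0,0,-0.1],[0,0,0.9,0,0,0,-0.1],[0,0,0.9,0,0,0,-0.1],[0,0,0.9,0,0,0,-0.1],[0,0.9,0,0,0,0,-0.1],[0,0.9,0,0,0,0,-0.1],[0,0.9,0,0,0,0,-0.1],[0,0.9,0,0,0,0,-0.1],[0,0.9,0,0,0,0,-0.1],[0,0.9,0,0,0,0,-0.1],[0,0.9,0,0,0,0,-0.1],[0,0.5,0,0,0,0,-0.1],[0,0,0,0,0,0,-0.1]])

```text
time_s: 49.42
eef_pos: [0.3112, 0.4715, 0.1885]
orientation: [0.003, -3.141, 0.001]
force: [-0.1, 0.1, -0.5]
grip_width: 0.451
finger_force: 0.0
```

```bash
python3 - <<'E'
from h import *
st();snap("z")
s=cv2.imread("pics/z_side.png");t=cv2.imread("pics/z_top.png")
x=cv2.resize(t[140:290,170:370],None,fx=4,fy=3.9,interpolation=cv2.INTER_CUBIC)[:300*2]
a=cv2.resize(t[140:290,130:370],(480,300),interpolation=cv2.INTER_CUBIC)
b=cv2.resize(s[130:370,110:370],(325,300),interpolation=cv2.INTER_CUBIC)[:, :320]
c=cv2.resize(s[240:340,110:230],(360,300),interpolation=cv2.INTER_CUBIC)
d=cv2.resize(s[150:250,185:331],(440,300),interpolation=cv2.INTER_CUBIC)
cv2.imwrite("pics/z1.png",np.vstack([np.hstack([a,b]),np.hstack([c,d])]))
E
```

```text
{'time_s': 49.4167, 'q': [0.9268, -0.0067, 1.3916, 0.0005, 1.7578, -0.646], 'eef_pos': [0.3112, 0.4715, 0.1885], 'orientation': [0.0033, -3.1405, 0.0009], 'force': [-0.081, 0.0731, -0.4731], 'grip_width': 0.4511, 'finger_force': 0.0}
```

View pics/z1.png

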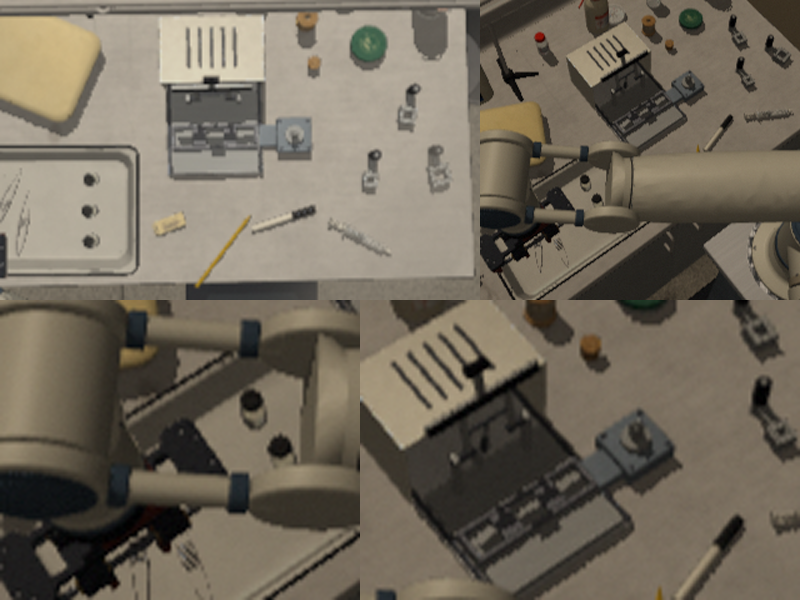

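The final view shows all three vials upright in the tray (caps at about (90,180), (88,210) and (90,241) in the top-left panel). The bar is up, the slide is out, and the middle crank lies flat at about (407,115).

```bash
python3 -c "
from rig import bot
print(bot.sign_off())"
```

```text
the job is handed in; nothing more can be done
None
```

I handed the job in at about 49 s with the slide wound fully out and the bar up by itself. All three vials stand upright in the tray, and the middle crank lies flat where it first lay; the hand-in gave no verdict.

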